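# Fetch the spice jar from behind the mills

### The job

The spice jar at the back of the wooden stand is hemmed in by the two mills. Stand both mills in the wooden tray first, then lift the jar out and stand it in the middle of the round cork mat, and only then put each mill back upright in the same well of the stand that it came from. Do not knock anything over, and leave the kitchen timer and the ramekin where they are.

Things in the scene. Friction and masses are not known exactly. Their poses are not given: they have to be found in the camera images.
- salt_mill_mid (a point): Salt mill: the shorter mill, light wood, loose, round, 150 mm tall, foot 58 mm across; waisted body up to 108 mm, then a head about 50 mm across from 109 to 139 mm above its underside (it does not turn), a 12 mm knob on top. Best gripped by the head, 120 to 125 mm above the underside. This point: on its axis, 75 mm above its underside; z points up it. It stands in one of the two front wells; which one varies.
- pepper_mill_mid (a point): Pepper mill: the taller mill, dark wood, loose, round, 190 mm tall, foot 58 mm across; waisted body up to 137 mm, then a head about 50 mm across from 138 to 179 mm above its underside (it does not turn), a 12 mm knob on top. Best gripped by the head, 155 to 162 mm above the underside. This point: on its axis, 95 mm above its underside; z points up it. It stands in the other front well.
- spice_jar_mid (a point): Spice jar: small glass jar with a cork, loose, round, 92 mm tall, body 44 mm across up to about 75 mm, cork 37 mm across above that. This point is on its axis half-way up, 46 mm above its underside; z points up it. It stands in the rear middle well of the stand.
- stand: Fixed wooden stand, 136 mm deep (x, to the back) by 212 wide (y, left); board 12 mm thick. Origin: centre of its underside. Three round wells, floors 4 mm above the worktop: two front wells 76 across at x -22, y +58 and -58 (mills), a rear one 60 across at x 23, y 0 (jar). Back board 70 mm high at x 68 to 78. With the mills away the jar can be gripped along the stand's y.
- tray: Fixed low wooden tray, open at the top, 210 mm (x) by 130 mm (y) outside, walls 6 mm thick and 22 mm high, inner floor 6 mm above the worktop. Origin: centre of its underside; x is its long side. It has room for both mills side by side along x. Stands either to the left or to the right of the stand.
- mat: Fixed round cork mat, 90 mm across, 6 mm thick, lying on the worktop on the other side of the stand. Origin: centre of its underside.
- timer: Kitchen timer, white with a brass-coloured dial, loose, 66 mm across, 62 mm tall, standing behind the work. Leave it alone. Origin: centre of its underside.
- ramekin: Fluted white ramekin, loose, 68 mm across, 45 mm tall, standing behind the work. Leave it alone. Origin: centre of its underside.

How it is judged:
By the outcome, as a careful person would: the job done as asked, in the order asked, and still so for the second after the job is handed in, with the robot touching nothing.
It also fails if it takes over 109 s, if anything falls off the work surface, if the arm or the gripper's body presses on something with over 40 N, if the wrist force passes 120 N, or if a joint passes its speed limit or range.

### The arm

A 7-joint arm with a two-finger parallel gripper is mounted at the origin on a cart in front of the work surface, level with it; the furniture and walls round the work are solid. World frame = base frame: x ahead of the robot, y to its left, z up, the work surface at z = 0. Lengths are in mm, angles in rad, forces in N, time in s.
With the tool pointing down it reaches from about 425 to 975 mm from the base axis. Payload 16.7 kg.
Tool frame: the origin (TCP) lies midway between the tips of the shut fingers; the grasp point (between the pads) lies 19 mm behind it; z points along the fingers, y is the direction in which the jaws open and shut (so a half turn about z gives the same grasp; the last joint's range is limited). The gripper opens to 85 mm and grips with 20 to 120 N. Pads are 22 mm wide; open, the fingers measure 114 mm over their backs; the gripper's body (76 mm by 85 mm) begins 54 mm behind the grasp point. The pads swing forward as they close: fully open they stand 13 mm farther back than shut.
Start: joints at [-1.387, 0.426, 0.074, 1.606, -0.034, 1.111, -0.067], TCP at [221.158, 637.703, 231.302] pointing down, gripper open.
Joint ranges: [-2.85, 2.85], [-0.5, 2.14], [-1.23, 1.37], [0.21, 2.46], [-1.02, 4.16], [0.16, 2.05], [-2.73, 2.73]. Speed limits (rad/s): [1.89, 1.89, 2.39, 2.39, 3.01, 3.01, 3.01].

### API

Orientations are given as a unit quaternion [w, x, y, z].
In Python, from workcell import status, capture, calibration, sign_off gives the robot as it stands. The module is installed in compiled form; this text tells all that it offers.
- The arm moves only by the tool servo_tool, never from a script. Its argument "plan" is one flat list of numbers, 7 for each row, row after row: the shift along the tool's x, y, z in mm, then the turn, a rotation vector about the tool's x, y, z in rad, then the finger opening in mm, from 0 to 85.4. In form: [dx, dy, dz, rx, ry, rz, grip, dx, dy, dz, rx, ry, rz, grip, ...]. A call has exactly 10 rows; each row shifts and turns the commanded pose from where the row before left it, along the tool's axes as they then stand; what a row does not reach is not made up. A row lasts 1/8 s, in which the tool goes at most 62.5 mm and 10.7 degrees, less where a joint would pass 70% of its speed; a pose out of reach is approached as far as the arm can. A call with a gripper value outside its range is refused whole. The fingers move at their own pace and stop on an object; the grip force is fixed at half the most. Time passes only in rows, so rows that do not move let the fingers close, or fill a call up. It gives the time, the measured TCP pose, the force and the opening at its end, in the units of the state.
- status.sense(): the state, without advancing time (a new reading comes with each control period).
- capture(name): name is "scene" or "top" or "wrist"; returns (picture, depth): 480x640x3 uint8, red, green, blue; 480x640 float32, mm along the optical axis (not along the pixel's ray), 0 where there is no reading.
- calibration(name): a dict with "camera_matrix" (3x3 intrinsics, pixels), "pose" (4x4, takes a point from camera to world coordinates); the wrist camera has in their place "mount" (4x4, takes a point from camera to tool coordinates, whose origin is the TCP and whose axes are the flange's). Camera axes: x right, y up, looking along -z (the intrinsics and any distortion apply to the point x, -y, -z); pixel columns grow to the right and rows downward; lengths in mm; the calibration is good to about 2 mm. The wrist camera is an equidistant fisheye: a pixel r from the principal point sees the ray r / f radians off the axis. A picture is of the moment at which its call begins: read the wrist's pose just before it. calibration takes no time and is no camera call.
- sign_off(): hands the job in, once; it reports no verdict.
The state is a dict: "time_s": time; "joint_positions": joint angles; "joint_velocities": joint speeds; "effort": joint torques, N m; "position": TCP position; "ee_rot": TCP orientation; "wrist_force": force on the tool from outside, world axes, zero at the start; "torque": the same for the moment, N m; "finger_gap": finger opening in mm.
Only numpy, scipy, OpenCV 4.12 (cv2) and the standard library are available. Lean on these libraries where they do the work, as an engineer would, in place of code of your own. Each camera call takes 0.05 s, during which the arm holds its last target.

## Working session

There is one attempt and no reset: what is moved stays moved. The work goes in short steps, Python scripts to look and compute and a tool call to move; the robot and the scene stay as the last step left them, time stands still between calls to the robot, and variables do not carry over. Pictures are saved under pics/ and viewed, and the job is handed in when it is done.

Besides the shell and the picture viewer there is one more tool, called as name(argument=value, ...) on one line, values as JSON. servo_tool: Moves the arm, as the interface text tells. Its arguments: {"type":"object","properties":{"plan":{"type":"array","items":{"type":"number"}}},"required":["plan"]}

```bash
mkdir -p pics
python3 - <<'E'
from workcell import status, capture, calibration
import cv2, numpy as np
s=status.sense()
for k,v in s.items(): print(k,np.round(v,3))
for n in("scene","top"):
    p,d=capture(n); cv2.imwrite(f"pics/{n}0.png",p[:,:,::-1]); np.savez(f"pics/{n}0.npz",p=p,d=d)
    c=calibration(n); print(n,{k:np.round(v,3).tolist() if not isinstance(v,str) else v for k,v in c.items()})
c=calibration("wrist"); print({k:np.round(v,3).tolist() if not isinstance(v,str) else v for k,v in c.items()})
E
```

```text
time_s 0.0
joint_positions [-1.387  0.427  0.074  1.607 -0.034  1.111 -0.067]
joint_velocities [-0.001 -0.002  0.002 -0.002  0.001 -0.001  0.   ]
effort [-1.0000e-03 -9.4981e+01  3.7610e+00 -4.6350e+01  1.9000e-02  1.0000e-02
 -0.0000e+00]
position [221.045 637.337 230.602]
ee_rot [-0.     0.166  0.986 -0.001]
wrist_force [-0.276 -0.002  0.549]
torque [ 0.012  0.023 -0.007]
finger_gap 85.544
scene {'camera_matrix': [[436.71, 0.0, 320.403], [0.0, 436.71, 242.934], [0.0, 0.0, 1.0]], 'pose': [[0.674, 0.335, -0.659, 5.634], [-0.739, 0.318, -0.594, -640.561], [0.01, 0.887, 0.462, 470.476], [0.0, 0.0, 0.0, 1.0]]}
top {'camera_matrix': [[469.226, 0.0, 315.979], [0.0, 469.226, 241.876], [0.0, 0.0, 1.0]], 'pose': [[-0.002, 0.994, -0.108, 458.305], [-1.0, -0.004, -0.017, -139.748], [-0.017, 0.108, 0.994, 995.51], [0.0, 0.0, 0.0, 1.0]]}
{'camera_matrix': [[371.648, 0.0, 322.263], [0.0, 371.648, 240.343], [0.0, 0.0, 1.0]], 'mount': [[-0.001, 0.955, 0.295, 73.459], [1.0, 0.0, 0.002, 0.204], [0.001, 0.295, -0.955, -142.386], [0.0, 0.0, 0.0, 1.0]]}
```

View pics/scene0.png

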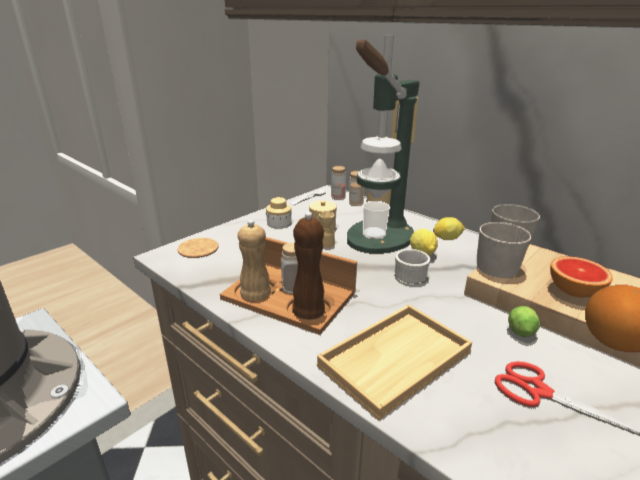

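View pics/top0.png

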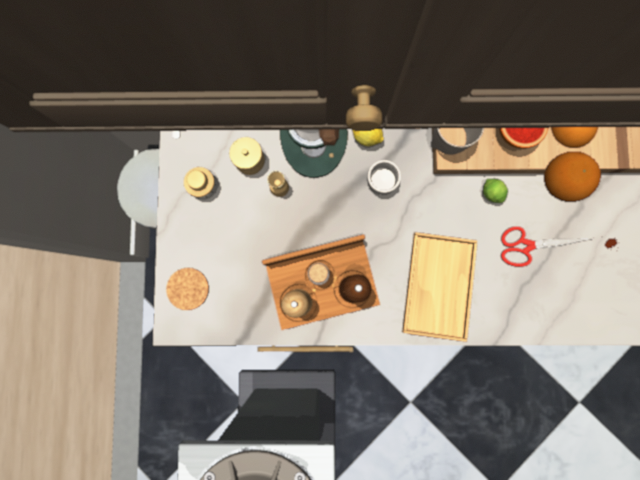

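The top view shows the stand around (320,285), with the light salt mill in its left well (295,303) and the dark pepper mill in its right well (355,288). The jar is at (320,273), the mat at (187,288) and the tray at (440,287). The timer is probably at (246,155) or (200,182), and the ramekin is at (383,178). Next I'll measure.

```bash
cat > h.py <<'E'
import numpy as np, cv2
from workcell import status, capture, calibration
def ray(name,u,v):
    c=calibration(name);K=np.array(c["camera_matrix"]);T=np.array(c["pose"])
    u=np.asarray(u,float);v=np.asarray(v,float)
    d=np.stack([(u-K[0,2])/K[0,0],-(v-K[1,2])/K[1,1],-np.ones_like(u)],-1)
    return T[:3,3],d@T[:3,:3].T
def plane(name,u,v,z):
    o,d=ray(name,u,v); t=(z-o[2])/d[...,2]
    return o+d*t[...,None]
def cloud(name,dep):
    v,u=np.mgrid[:480,:640]
    o,d=ray(name,u,v); return o+d*dep[...,None]
def proj(name,P):
    c=calibration(name);K=np.array(c["camera_matrix"]);T=np.linalg.inv(np.array(c["pose"]))
    q=T[:3,:3]@np.asarray(P,float)+T[:3,3]; return K[0,2]+K[0,0]*q[0]/-q[2],K[1,2]-K[1,1]*q[1]/-q[2]
E
python3 - <<'E'
from h import *
z=np.load("pics/top0.npz");P=cloud("top",z["d"]);img=z["p"]
hsv=cv2.cvtColor(img,cv2.COLOR_RGB2HSV)
for n,(u,v) in dict(worktop=(230,230),mat=(187,288),tray=(440,287),salt=(294,303),pep=(358,288),jar=(319,272),ram=(383,178),t1=(246,155),t2=(200,182),small=(278,183),lever=(329,135),juicer=(312,150),cab=(200,100),knob=(363,110)).items(): print(n,np.round(P[v,u]),hsv[v,u])
# top discs: cluster points by height near
def fit(m,name):
    cs,_=cv2.findContours(m.astype(np.uint8),cv2.RETR_EXTERNAL,cv2.CHAIN_APPROX_NONE)
    c=max(cs,key=cv2.contourArea); return c
H=P[...,2]
v,u=np.mgrid[:480,:640]
def box(a,b,c,d): return (u>a)&(u<b)&(v>c)&(v<d)
for n,bx,lo,hi in (("salt",(275,320,280,325),105,142),("pep",(335,380,265,310),135,182),("jar",(300,340,258,286),75,100),("mat",(160,215,260,315),3.5,12),("t1",(225,270,130,180),40,80),("t2",(180,220,160,200),20,90),("ram",(360,405,155,200),30,60)):
    m=box(*bx)&(H>lo)&(H<hi); q=P[m]
    cc,r=cv2.minEnclosingCircle(q[:,:2].astype(np.float32)); print(n,m.sum(),"mean",q.mean(0).round(1),"circ",np.round(cc,1),round(r,1),"hmax",q[:,2].max().round(1))
# colour masks
m=(box(160,215,260,315)&(hsv[...,1]>80)); cc=fit(m,"")
e=cv2.fitEllipse(cc); print("mat ell",e, plane("top",e[0][0],e[0][1],6))
m=box(390,490,222,350)&(hsv[...,1]>60); c=fit(m,""); 
W=plane("top",c[:,0,0],c[:,0,1],22)[:,:2].astype(np.float32)
print("tray z22",cv2.minAreaRect(W))
m=box(255,390,225,335)&(hsv[...,1]>90)&(H<30); cs=fit(m,"")
W=plane("top",cs[:,0,0],cs[:,0,1],12)[:,:2].astype(np.float32); print("stand",cv2.minAreaRect(W))
q=P[box(255,375,225,275)&(H>60)&(H<78)&(hsv[...,1]>90)]
print("backboard",cv2.minAreaRect(q[:,:2].astype(np.float32)))
for name in("stand",):
  pass
E
```

```text
worktop [593.  62.   0.] [ 17  18 229]
mat [469. 149.   5.] [ 15 130 231]
tray [ 470. -383.    4.] [ 23  98 248]
salt [440. -86. 153.] [ 45   2 248]
pep [ 466. -198.  191.] [ 45   2 251]
jar [ 498. -130.   93.] [ 19  99 241]
ram [ 702. -267.    9.] [ 23   8 248]
t1 [740.  19.  60.] [ 21 103 178]
t2 [683. 112.  62.] [ 28  78 248]
small [684. -45.  45.] [ 24  95 247]
lever [ 651. -147.  437.] [ 13 116 114]
juicer [ 742. -117.   82.] [ 20   5 159]
cab [649. -17. 548.] [ 17  68 120]
knob [ 620. -175.  593.] [ 18 105 197]
salt 471 mean [439.4 -85.4 135.8] circ [439.2 -84.7] 25.1 hmax 142.0
pep 532 mean [ 467.3 -195.9  173.4] circ [ 467.4 -197.1] 25.2 hmax 182.0
jar 324 mean [ 496.5 -127.4   93.7] circ [ 497.4 -127.5] 20.4 hmax 99.5
mat 1314 mean [469.1 150.3   6.1] circ [475.6 149.1] 72.3 hmax 11.1
t1 891 mean [742.9  20.2  60. ] circ [729.    7.3] 55.7 hmax 74.6
t2 791 mean [686.6 117.9  49.2] circ [690.5 122. ] 32.5 hmax 67.0
ram 350 mean [ 700.8 -263.9   41.9] circ [ 699.1 -263.2] 34.3 hmax 48.5
mat ell ((187.14337158203125, 288.5514221191406), (40.53531265258789, 41.74274826049805), 38.272239685058594) [467.74214644 148.80950771   6.        ]
tray z22 ((472.0369567871094, -377.8310546875), (132.14495849609375, 210.38223266601562), 81.95307922363281)
stand ((475.0582580566406, -135.6810760498047), (139.1687774658203, 211.81387329101562), 13.935018539428711)
backboard ((524.9263305664062, -123.4115219116211), (50.740478515625, 209.37559509277344), 13.857233047485352)
```

Run:
```python
import cv2
a=cv2.imread("pics/top0.png"); cv2.imwrite("pics/crop1.png",cv2.resize(a[220:345,150:500],(798,285),interpolation=cv2.INTER_CUBIC))
```

```text
(no output)
```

View pics/crop1.png

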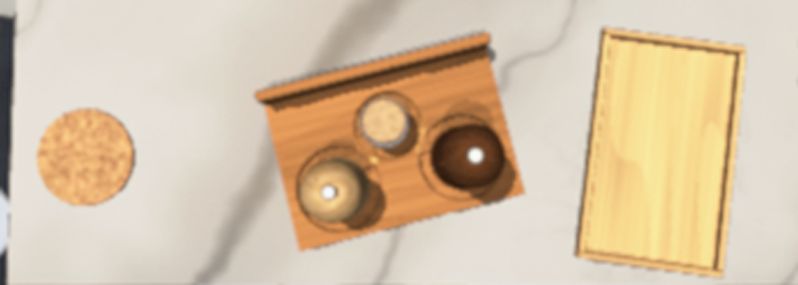

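Run:
```python
from h import *
for n in("scene","top"):
    d=np.load(f"pics/{n}0.npz")["d"];P=cloud(n,d)[d>0]
    q=P[(P[:,1]>180)&(P[:,1]<900)&(P[:,2]>60)&(P[:,0]>100)&(P[:,0]<1000)]
    print(n,len(q))
    for x in range(100,1000,50):
        w=q[(q[:,0]>=x)&(q[:,0]<x+50)]
        if len(w)>5: print(x,"ymin",w[:,1].min().round(),"z",w[:,2].min().round(),w[:,2].max().round())
    q=P[(P[:,2]>450)&(P[:,0]>300)]; print("cab",q.min(0).round(),q.max(0).round())
```

```text
scene 26436
550 ymin 568.0 z 60.0 501.0
600 ymin 180.0 z 60.0 502.0
650 ymin 181.0 z 60.0 503.0
700 ymin 570.0 z 61.0 504.0
750 ymin 572.0 z 61.0 506.0
800 ymin 572.0 z 61.0 507.0
850 ymin 571.0 z 60.0 508.0
900 ymin 573.0 z 60.0 509.0
950 ymin 180.0 z 60.0 461.0
cab [ 580. -536.  450.] [1008. 2303.  525.]
top 658
600 ymin 180.0 z 471.0 552.0
cab [ 610. -499.  469.] [658. 222. 713.]
```

```bash
cat >> h.py <<'E'
from scipy.spatial.transform import Rotation as Ro
def pose():
    s=status.sense(); w,x,y,z=s["ee_rot"]; return np.array(s["position"]),Ro.from_quat([x,y,z,w]),s
YAW=103.9
def Rt(yaw=YAW):  # tool down, tool y at angle yaw
    a=np.radians(yaw); y=np.array([np.cos(a),np.sin(a),0]); z=np.array([0,0,-1.]); return Ro.from_matrix(np.stack([np.cross(y,z),y,z],1))
def go(wps,ns,grip,yaw=YAW,nrot=None):
    """rows: split each leg into ns steps; smooth turn over nrot rows"""
    p,R,s=pose(); Rg=Rt(yaw); tot=(R.inv()*Rg).as_rotvec(); nrot=nrot or max(1,int(np.ceil(np.linalg.norm(tot)/0.15)))
    pts=[p]
    for w,n in zip(wps,ns):
        a=pts[-1]
        for i in range(1,n+1): pts.append(a+(np.array(w)-a)*i/n)
    rows=[]; C=R
    for i in range(len(pts)-1):
        d=C.inv().apply(pts[i+1]-pts[i]); r=tot/nrot if i<nrot else np.zeros(3)
        rows.append([*np.round(d,1),*np.round(r,3),grip]); C=C*Ro.from_rotvec(r)
    print("turn deg",np.degrees(tot).round(2),"rows",len(rows))
    for r in rows: print(", ".join(f"{v:g}" for v in r)+",")
def st():
    p,R,s=pose(); e=(R.inv()*Rt()).as_rotvec(); print("t",round(s["time_s"],2),"p",p.round(1),"roterr",np.degrees(e).round(2),"q",np.round(s["joint_positions"],2),"F",np.round(s["wrist_force"],1),"gap",round(s["finger_gap"],1))
E
python3 - <<'E'
from h import *
go([(300,400,231),(430,100,235)],[5,7],85,nrot=8)
E
```

```text
turn deg [-6.000e-02 -1.000e-02 -3.303e+01] rows 12
-30.5, -39.7, -0, -0, -0, -0.072, 85,
-27.5, -41.8, -0, -0, -0, -0.072, 85,
-24.5, -43.6, -0, -0, -0, -0.072, 85,
-21.3, -45.3, -0, -0, -0, -0.072, 85,
-17.9, -46.7, -0, -0, -0, -0.072, 85,
-17.4, -43.3, -0.6, -0, -0, -0.072, 85,
-14.3, -44.5, -0.6, -0, -0, -0.072, 85,
-11, -45.4, -0.6, -0, -0, -0.072, 85,
-7.7, -46.1, -0.6, 0, 0, 0, 85,
-7.7, -46.1, -0.6, 0, 0, 0, 85,
-7.7, -46.1, -0.6, 0, 0, 0, 85,
-7.7, -46.1, -0.6, 0, 0, 0, 85,
```

servo_tool(plan=[-30, -40, 0, 0, 0, -0.072, 85, -27.5, -42, 0, 0, 0, -0.072, 85, -24.5, -43.5, 0, 0, 0, -0.072, 85, -21, -45, 0, 0, 0, -0.072, 85, -18, -46.5, 0, 0, 0, -0.072, 85, -17.5, -43, 0, 0, 0, -0.072, 85, -14, -44.5, 0, 0, 0, -0.072, 85, -11, -45.5, 0, 0, 0, -0.072, 85, -8, -46, 0, 0, 0, 0, 85, -8, -46, 0, 0, 0, 0, 85])

```text
time_s: 1.35
position: [392.7, 185.2, 231.3]
ee_rot: [-0.0, -0.121, 0.993, 0.0]
wrist_force: [-0.5, 1.1, -0.0]
finger_gap: 84.8
```

Run:
```python
from h import *
st()
go([(430,0,238),(467.4,-197,235)],[4,5],85)
```

```text
t 1.35 p [392.7 185.2 231.3] roterr [ 0.01 -0.   -0.02] q [-0.85  0.01  0.27  2.13 -0.    1.    1.23] F [-0.5  1.1 -0. ] gap 84.8
turn deg [ 0.01 -0.   -0.02] rows 9
2.1, -47.2, -1.7, 0, -0, -0, 85,
2.1, -47.2, -1.7, 0, 0, 0, 85,
2.1, -47.2, -1.7, 0, 0, 0, 85,
2.1, -47.2, -1.7, 0, 0, 0, 85,
2.2, -40, 0.6, 0, 0, 0, 85,
2.2, -40, 0.6, 0, 0, 0, 85,
2.2, -40, 0.6, 0, 0, 0, 85,
2.2, -40, 0.6, 0, 0, 0, 85,
2.2, -40, 0.6, 0, 0, 0, 85,
```

servo_tool(plan=[2, -47, -1.7, 0, 0, 0, 85, 2, -47, -1.7, 0, 0, 0, 85, 2, -47, -1.7, 0, 0, 0, 85, 2, -47, -1.7, 0, 0, 0, 85, 2.2, -42, 0.6, 0, 0, 0, 85, 2.2, -42, 0.6, 0, 0, 0, 85, 2.2, -42, 0.6, 0, 0, 0, 85, 2.2, -42, 0.6, 0, 0, 0, 85, 2.2, -32, 0.6, 0, 0, 0, 85, 0, 0, 0, 0, 0, 0, 85])

```text
time_s: 2.6
position: [466.7, -196.7, 234.9]
ee_rot: [-0.0, -0.119, 0.993, -0.001]
wrist_force: [-0.2, 0.4, 0.5]
finger_gap: 84.7
```

Run:
```python
from h import *
st()
p,d=capture("wrist"); cv2.imwrite("pics/w1.png",p[:,:,::-1])
go([(467.4,-197,143)],[4],85)
```

```text
t 2.6 p [ 466.7 -196.7  234.9] roterr [-0.05 -0.06 -0.22] q [-0.36  0.16  0.71  2.   -0.12  1.02  2.22] F [-0.2  0.4  0.5] gap 84.7
turn deg [-0.01 -0.06 -0.14] rows 4
-0.1, -0.5, 22.9, -0, -0.001, -0.002, 85,
-0.1, -0.5, 22.9, 0, 0, 0, 85,
-0.1, -0.5, 22.9, 0, 0, 0, 85,
-0.1, -0.5, 22.9, 0, 0, 0, 85,
```

View pics/w1.png

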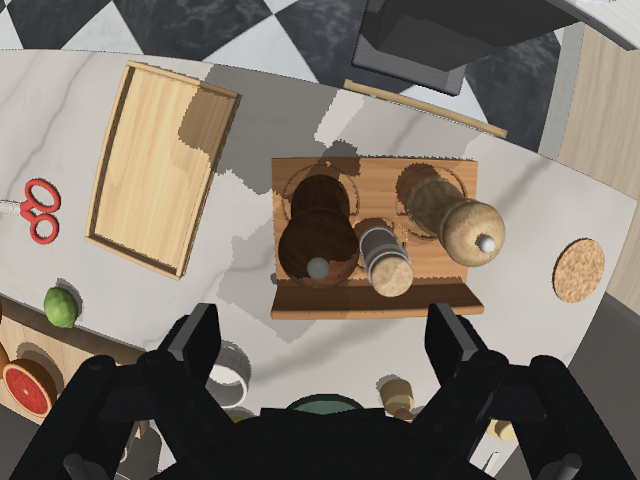

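The wrist view shows the pepper mill's knob at (318,268), nearly on the jaws' centre column. I'll check that against a projection of the expected knob position.

```bash
cat >> h.py <<'E'
def wproj(P,p=None,R=None):
    if p is None: p,R,_=pose()
    c=calibration("wrist");K=np.array(c["camera_matrix"]);M=np.array(c["mount"])
    t=R.inv().apply(np.asarray(P,float)-p); q=M[:3,:3].T@(t-M[:3,3]); v=np.array([q[0],-q[1],-q[2]])
    th=np.arctan2(np.hypot(v[0],v[1]),v[2]); n=np.hypot(v[0],v[1]); return K[0,2]+K[0,0]*th*v[0]/n,K[1,2]+K[1,1]*th*v[1]/n
def wray(u,v,z,p=None,R=None):
    if p is None: p,R,_=pose()
    c=calibration("wrist");K=np.array(c["camera_matrix"]);M=np.array(c["mount"])
    a=np.array([(u-K[0,2])/K[0,0],(v-K[1,2])/K[1,1]]);th=np.linalg.norm(a)
    d=np.array([np.sin(th)*a[0]/th,-np.sin(th)*a[1]/th,-np.cos(th)])
    o=p+R.apply(M[:3,3]); d=R.apply(M[:3,:3]@d); return o+d*(z-o[2])/d[2]
E
python3 - <<'E'
from h import *
print(wproj((467.4,-197,194)),wray(318,268,192),"salt",wray(487,243,152))
E
```

```text
(np.float64(320.9415985206551), np.float64(271.94192325170104)) [ 466.35000902 -198.88312513  192.        ] salt [437.9351322  -88.16451403 152.        ]
```

servo_tool(plan=[0, -0.5, 18, 0, 0, 0, 85, 0, -0.5, 26, 0, 0, 0, 85, 0, 0, 26, 0, 0, 0, 85, 0, 0, 16, 0, 0, 0, 85, 0, 0, 6, 0, 0, 0, 85, 0, 0, 0, 0, 0, 0, 30, 0, 0, 0, 0, 0, 0, 30, 0, 0, 0, 0, 0, 0, 30, 0, 0, 0, 0, 0, 0, 30, 0, 0, 0, 0, 0, 0, 30])

```text
time_s: 3.9
position: [468.3, -195.9, 144.4]
ee_rot: [0.001, -0.121, 0.993, -0.0]
wrist_force: [-0.3, -1.1, 9.9]
finger_gap: 46.7
```

Run:
```python
from h import *
st()
```

```text
t 3.9 p [ 468.3 -195.9  144.4] roterr [-0.05  0.14 -0.03] q [-0.28  0.3   0.66  2.09 -0.25  0.82  2.34] F [-0.3 -1.1  9.9] gap 46.7
```

Run:
```python
from h import *
go([(468,-196,205),(521,-385,205)],[4,6],30,yaw=82,nrot=6)
```

```text
turn deg [-2.000e-02  1.500e-01  2.187e+01] rows 10
0, -0, -15.2, -0, 0, 0.064, 30,
0, -0, -15.2, -0, 0, 0.064, 30,
0, -0, -15.2, -0, 0, 0.064, 30,
0.1, -0, -15.2, -0, 0, 0.064, 30,
-9.2, -31.4, 0, -0, 0, 0.064, 30,
-11.2, -30.7, 0, -0, 0, 0.064, 30,
-13.1, -30, -0, 0, 0, 0, 30,
-13.1, -30, -0, 0, 0, 0, 30,
-13.1, -30, -0, 0, 0, 0, 30,
-13.1, -30, -0, 0, 0, 0, 30,
```

servo_tool(plan=[0, 0, -8, 0, 0, 0, 30, 0, 0, -16, 0, 0, 0, 30, 0, 0, -18, 0, 0, 0, 30, 0, 0, -14, 0, 0, 0, 30, 0, 0, -8, 0, 0, 0, 30, 0, 0, 0, 0, 0, 0, 30, 0, 0, 0, 0, 0, 0, 30, 0, 0, 0, 0, 0, 0, 30, 0, 0, 0, 0, 0, 0, 30, 0, 0, 0, 0, 0, 0, 30])

```text
time_s: 5.15
position: [467.2, -195.5, 207.0]
ee_rot: [-0.0, -0.121, 0.993, -0.0]
wrist_force: [-0.8, 0.2, -3.8]
finger_gap: 46.4
```

Run:
```python
from h import *
st()
p,d=capture("scene"); cv2.imwrite("pics/s1.png",p[:,:,::-1])
go([(521,-385,205)],[8],30,yaw=82,nrot=6)
```

```text
t 5.15 p [ 467.2 -195.5  207. ] roterr [-0.   -0.02 -0.03] q [-0.34  0.21  0.7   2.04 -0.16  0.96  2.26] F [-0.8  0.2 -3.8] gap 46.4
turn deg [-1.000e-02 -2.000e-02  2.187e+01] rows 8
-0.9, -24.6, 0.3, -0, -0, 0.064, 30,
-2.4, -24.5, 0.3, -0, -0, 0.064, 30,
-4, -24.3, 0.3, -0, -0, 0.064, 30,
-5.5, -24, 0.3, -0, -0, 0.064, 30,
-7, -23.6, 0.3, -0, -0, 0.064, 30,
-8.5, -23.1, 0.3, -0, -0, 0.064, 30,
-10, -22.5, 0.3, 0, 0, 0, 30,
-10, -22.5, 0.3, 0, 0, 0, 30,
```

View pics/s1.png

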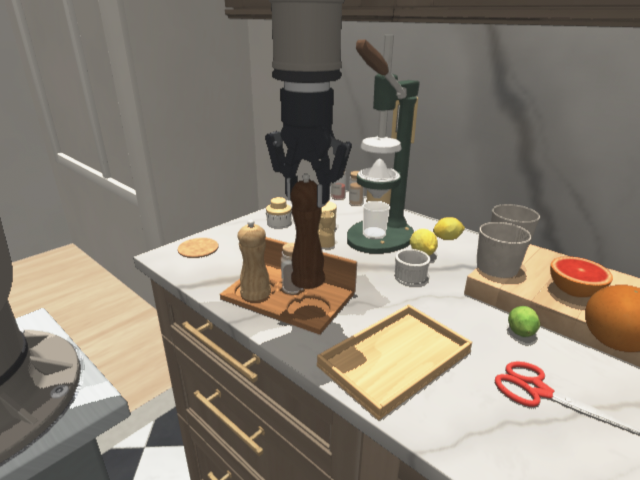

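The pepper mill is lifted upright and clear of the stand, with its foot near (308,285). Next I'll carry it to the tray.

servo_tool(plan=[-0.5, -15, 0, 0, 0, 0.064, 30, -2, -25, 0.3, 0, 0, 0.064, 30, -4, -27, 0.3, 0, 0, 0.064, 30, -5.5, -28, 0.3, 0, 0, 0.064, 30, -7.5, -28, 0.3, 0, 0, 0.064, 30, -9, -26, 0.3, 0, 0, 0.064, 30, -10, -21, 0.3, 0, 0, 0, 30, -9, -15, 0.3, 0, 0, 0, 30, -1, -3, 0, 0, 0, 0, 30, 0, 0, 0, 0, 0, 0, 30])

```text
time_s: 6.45
position: [519.8, -384.3, 204.9]
ee_rot: [-0.0, 0.071, 0.997, 0.0]
wrist_force: [-0.8, 0.1, -2.0]
finger_gap: 46.5
```

Run:
```python
from h import *
st()
go([(521,-385,148)],[4],30,yaw=82)
```

```text
t 6.45 p [ 519.8 -384.3  204.9] roterr [ 1.000e-02 -2.000e-02 -2.206e+01] q [-0.01  0.5   0.76  1.73 -0.38  1.07  2.3 ] F [-0.8  0.1 -2. ] gap 46.5
turn deg [ 0.01 -0.02 -0.16] rows 4
-0.3, -0.1, 14.2, 0, -0, -0.003, 30,
-0.3, -0.1, 14.2, 0, 0, 0, 30,
-0.3, -0.1, 14.2, 0, 0, 0, 30,
-0.3, -0.1, 14.2, 0, 0, 0, 30,
```

servo_tool(plan=[-1, -0.5, 8, 0, 0, 0, 30, 0, 0, 14, 0, 0, 0, 30, 0, 0, 14, 0, 0, 0, 30, 0, 0, 11, 0, 0, 0, 30, 0, 0, 6, 0, 0, 0, 30, 0, 0, 3, 0, 0, 0, 30, 0, 0, 1.5, 0, 0, 0, 30, 0, 0, 0.5, 0, 0, 0, 30, 0, 0, 0, 0, 0, 0, 30, 0, 0, 0, 0, 0, 0, 30])

```text
time_s: 7.7
position: [521.0, -385.1, 147.2]
ee_rot: [0.0, 0.071, 0.997, -0.0]
wrist_force: [-0.1, 0.4, -1.8]
finger_gap: 46.1
```

Run:
```python
from h import *
st()
```

```text
t 7.7 p [ 521.  -385.1  147.2] roterr [-1.000e-02  1.000e-02 -2.203e+01] q [ 0.03  0.56  0.71  1.78 -0.44  0.97  2.34] F [-0.1  0.4 -1.8] gap 46.1
```

servo_tool(plan=[0, 0, 0.7, 0, 0, 0, 30, 0, 0, 0.7, 0, 0, 0, 30, 0, 0, 0, 0, 0, 0, 30, 0, 0, 0, 0, 0, 0, 55, 0, 0, 0, 0, 0, 0, 65, 0, 0, 0, 0, 0, 0, 75, 0, 0, 0, 0, 0, 0, 85, 0, 0, 0, 0, 0, 0, 85, 0, 0, 0, 0, 0, 0, 85, 0, 0, -10, 0, 0, 0, 85])

```text
time_s: 8.95
position: [520.6, -384.8, 155.4]
ee_rot: [-0.001, 0.071, 0.997, 0.0]
wrist_force: [1.0, -0.9, 0.1]
finger_gap: 84.7
```

Run:
```python
from h import *
st()
go([(521,-385,232),(439,-86,232)],[4,8],85,yaw=103.9,nrot=8)
```

```text
t 8.95 p [ 520.6 -384.8  155.4] roterr [  0.03  -0.06 -22.03] q [ 0.02  0.55  0.72  1.77 -0.43  0.98  2.34] F [ 1.  -0.9  0.1] gap 84.7
turn deg [  0.03  -0.06 -22.03] rows 12
-0.1, -0, -19.1, 0, -0, -0.048, 85,
-0.1, -0, -19.1, 0, -0, -0.048, 85,
-0.1, -0, -19.1, 0, -0, -0.048, 85,
-0.1, -0, -19.1, 0, -0, -0.048, 85,
8.4, 37.8, 0, 0, -0, -0.048, 85,
6.5, 38.2, 0, 0, -0, -0.048, 85,
4.7, 38.5, 0, 0, -0, -0.048, 85,
2.8, 38.7, 0, 0, -0, -0.048, 85,
1, 38.7, 0, 0, 0, 0, 85,
1, 38.7, 0, 0, 0, 0, 85,
1, 38.7, 0, 0, 0, 0, 85,
1, 38.7, 0, 0, 0, 0, 85,
```

servo_tool(plan=[0, 0, -14, 0, 0, 0, 85, 0, 0, -22, 0, 0, 0, 85, 0, 0, -22, 0, 0, 0, 85, 0, 0, -19, 0, 0, 0, 85, 10, 20, 0, 0, 0, 0, 85, 14, 34, 0, 0, 0, 0, 85, 18, 42, 0, 0, 0, 0, 85, 18, 44, 0, 0, 0, 0, 85, 18, 44, 0, 0, 0, 0, 85, 18, 42, 0, 0, 0, 0, 85])

```text
time_s: 10.2
position: [457.5, -146.4, 233.1]
ee_rot: [0.0, 0.071, 0.997, 0.0]
wrist_force: [-0.4, 0.2, 0.5]
finger_gap: 84.9
```

Run:
```python
from h import *
st()
p,d=capture("scene"); cv2.imwrite("pics/s2.png",p[:,:,::-1])
go([(439,-86,225)],[3],85,yaw=82)
```

```text
t 10.2 p [ 457.5 -146.4  233.1] roterr [ 1.000e-02  3.000e-02 -2.202e+01] q [-0.57  0.11  0.82  2.06 -0.1   1.    1.73] F [-0.4  0.2  0.5] gap 84.9
turn deg [ 0.12 -0.08  0.06] rows 3
8.3, 17.6, 2.6, 0.002, -0.001, 0.001, 85,
8.3, 17.6, 2.5, 0, 0, 0, 85,
8.3, 17.6, 2.5, 0, 0, 0, 85,
```

View pics/s2.png

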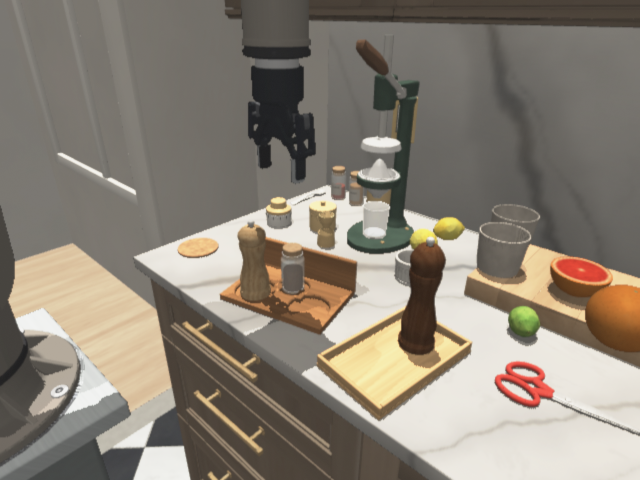

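The pepper mill stands in the far half of the tray, with its foot at (417,340). Next is the salt mill.

servo_tool(plan=[8, 17, 0, 0, 0, 0, 85, 9, 18, 0, 0, 0, 0, 85, 7, 14, 0, 0, 0, 0, 85, 3, 7.5, 5, 0, 0, 0, 85, 0, 0, 22, 0, 0, 0, 85, 0, 0, 27, 0, 0, 0, 85, 0, 0, 27, 0, 0, 0, 85, 0, 0, 22, 0, 0, 0, 85, 0, 0, 15, 0, 0, 0, 85, 0, 0, 8, 0, 0, 0, 85])

```text
time_s: 11.5
position: [439.0, -88.3, 106.1]
ee_rot: [-0.0, 0.071, 0.997, -0.0]
wrist_force: [0.1, 0.3, -0.2]
finger_gap: 84.7
```

Run:
```python
from h import *
st()
```

```text
t 11.5 p [439.  -88.3 106.1] roterr [-2.000e-02 -3.000e-02 -2.205e+01] q [-0.56  0.28  0.71  2.25 -0.28  0.7   1.78] F [ 0.1  0.3 -0.2] gap 84.7
```

servo_tool(plan=[0, 1.5, 0, 0, 0, 0, 85, 0, 0, 0, 0, 0, 0, 30, 0, 0, 0, 0, 0, 0, 30, 0, 0, 0, 0, 0, 0, 30, 0, 0, 0, 0, 0, 0, 30, 0, 0, -8, 0, 0, 0, 30, 0, 0, -18, 0, 0, 0, 30, 0, 0, -25, 0, 0, 0, 30, 0, 0, -27, 0, 0, 0, 30, 0, 0, -26, 0, 0, 0, 30])

```text
time_s: 12.75
position: [439.1, -86.6, 211.8]
ee_rot: [0.0, 0.071, 0.997, -0.0]
wrist_force: [0.7, 0.1, -2.1]
finger_gap: 45.6
```

Run:
```python
from h import *
st()
go([(422.5,-371,210)],[8],30,yaw=82)
```

```text
t 12.75 p [439.1 -86.6 211.8] roterr [ -0.     0.   -22.04] q [-0.7   0.06  0.8   2.15 -0.06  0.95  1.56] F [ 0.7  0.1 -2.1] gap 45.6
turn deg [-0.    0.   -0.14] rows 8
-3, -35.5, 0.2, -0, 0, -0.002, 30,
-2.9, -35.5, 0.2, 0, 0, 0, 30,
-2.9, -35.5, 0.2, 0, 0, 0, 30,
-2.9, -35.5, 0.2, 0, 0, 0, 30,
-2.9, -35.5, 0.2, 0, 0, 0, 30,
-2.9, -35.5, 0.2, 0, 0, 0, 30,
-2.9, -35.5, 0.2, 0, 0, 0, 30,
-2.9, -35.5, 0.2, 0, 0, 0, 30,
```

servo_tool(plan=[-1, -14, 0, 0, 0, 0, 30, -2, -27, 0, 0, 0, 0, 30, -3, -37, 0, 0, 0, 0, 30, -4, -42, 0, 0, 0, 0, 30, -4, -44, 0, 0, 0, 0, 30, -4, -43, 0, 0, 0, 0, 30, -3, -37, 0, 0, 0, 0, 30, -2, -25, 0, 0, 0, 0, 30, -1, -13, 0, 0, 0, 0, 30, 0, -2, 0, 0, 0, 0, 30])

```text
time_s: 14.0
position: [422.7, -371.2, 210.7]
ee_rot: [-0.0, 0.071, 0.997, -0.0]
wrist_force: [0.6, -0.5, -2.1]
finger_gap: 46.1
```

Run:
```python
from h import *
st()
go([(422.5,-371,109)],[6],30,yaw=82)
```

```text
t 14.0 p [ 422.7 -371.2  210.7] roterr [-0.000e+00 -2.000e-02 -2.207e+01] q [-0.09  0.36  0.88  1.92 -0.33  1.01  2.36] F [ 0.6 -0.5 -2.1] gap 46.1
turn deg [-0.   -0.02 -0.17] rows 6
0, 0, 17, -0, -0, -0.003, 30,
0, 0, 17, 0, 0, 0, 30,
0, 0, 17, 0, 0, 0, 30,
0, 0, 17, 0, 0, 0, 30,
0, 0, 17, 0, 0, 0, 30,
0, 0, 17, 0, 0, 0, 30,
```

servo_tool(plan=[0, 0, 8, 0, 0, 0, 30, 0, 0, 17, 0, 0, 0, 30, 0, 0, 21, 0, 0, 0, 30, 0, 0, 21, 0, 0, 0, 30, 0, 0, 15, 0, 0, 0, 30, 0, 0, 9, 0, 0, 0, 30, 0, 0, 5, 0, 0, 0, 30, 0, 0, 3, 0, 0, 0, 30, 0, 0, 2, 0, 0, 0, 30, 0, 0, 1, 0, 0, 0, 30])

```text
time_s: 15.25
position: [423.4, -371.7, 109.5]
ee_rot: [0.001, 0.071, 0.997, -0.0]
wrist_force: [-2.9, 0.8, 20.3]
finger_gap: 45.7
```

Run:
```python
from h import *
st()
```

```text
t 15.25 p [ 423.4 -371.7  109.5] roterr [ -0.05   0.08 -22.04] q [ 0.01  0.5   0.77  2.   -0.47  0.83  2.48] F [-2.9  0.8 20.3] gap 45.7
```

Contact is made, so I'll release and rise.

servo_tool(plan=[0, 0, -0.5, 0, 0, 0, 30, 0, 0, 0, 0, 0, 0, 52, 0, 0, 0, 0, 0, 0, 62, 0, 0, 0, 0, 0, 0, 75, 0, 0, 0, 0, 0, 0, 85, 0, 0, 0, 0, 0, 0, 85, 0, 0, -12, 0, 0, 0, 85, 0, 0, -22, 0, 0, 0, 85, 0, 0, -30, 0, 0, 0, 85, 0, 0, -30, 0, 0, 0, 85])

```text
time_s: 16.5
position: [422.7, -371.2, 204.8]
ee_rot: [0.0, 0.071, 0.997, -0.0]
wrist_force: [1.2, 0.2, -0.8]
finger_gap: 85.2
```

Run:
```python
from h import *
st()
p,d=capture("top"); cv2.imwrite("pics/t2.png",p[:,:,::-1]);np.savez("pics/t2.npz",p=p,d=d)
go([(422,-371,220),(480,-130,215)],[2,8],85,nrot=8)
```

```text
t 16.5 p [ 422.7 -371.2  204.8] roterr [-2.000e-02  1.000e-02 -2.205e+01] q [-0.09  0.37  0.88  1.93 -0.34  1.    2.37] F [ 1.2  0.2 -0.8] gap 85.2
turn deg [ -0.13   0.2  -22.09] rows 10
0.9, 0.6, -5.9, -0, 0, -0.048, 85,
0.9, 0.7, -5.9, -0, 0, -0.048, 85,
-5.8, 30.4, 0.6, -0, 0, -0.048, 85,
-7.3, 30.1, 0.6, -0, 0, -0.048, 85,
-8.7, 29.7, 0.6, -0, 0, -0.048, 85,
-10.2, 29.3, 0.6, -0, 0, -0.048, 85,
-11.6, 28.7, 0.6, -0, 0, -0.048, 85,
-12.9, 28.2, 0.6, -0, 0, -0.048, 85,
-14.3, 27.5, 0.6, 0, 0, 0, 85,
-14.3, 27.5, 0.6, 0, 0, 0, 85,
```

View pics/t2.png

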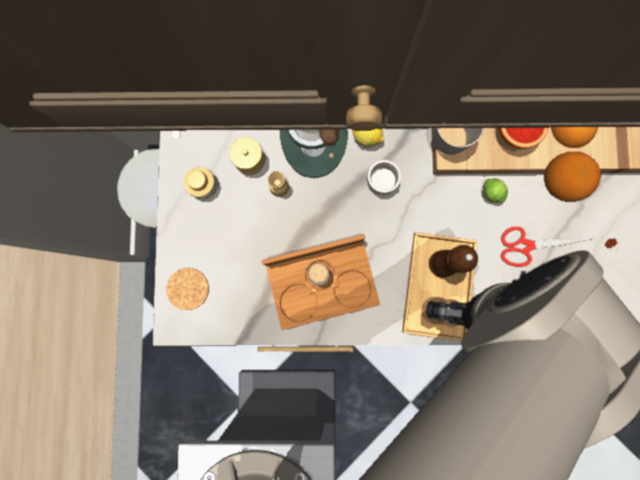

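The top view shows the pepper mill at about (452,260), the salt mill under the gripper near (445,310), and the jar alone in the stand at (320,273). Moving over the jar.

Run:
```python
from h import *
go([(422.7,-371,222),(497,-127.5,200)],[1,9],85,nrot=10)
```

```text
turn deg [ -0.13   0.2  -22.09] rows 10
1.1, 1.4, -13.8, -0, 0, -0.039, 85,
-5.4, 27.8, 2.4, -0, 0, -0.039, 85,
-6.5, 27.5, 2.4, -0, 0, -0.039, 85,
-7.5, 27.3, 2.4, -0, 0, -0.039, 85,
-8.6, 27, 2.4, -0, 0, -0.039, 85,
-9.6, 26.6, 2.4, -0, 0, -0.039, 85,
-10.6, 26.2, 2.4, -0, 0, -0.039, 85,
-11.6, 25.8, 2.4, -0, 0, -0.039, 85,
-12.6, 25.3, 2.4, -0, 0, -0.039, 85,
-13.6, 24.8, 2.4, -0, 0, -0.039, 85,
```

servo_tool(plan=[0, 0, -14, 0, 0, 0, 85, -5.4, 28, 0, 0, 0, -0.043, 85, -6.5, 27.5, 2, 0, 0, -0.043, 85, -7.5, 27.3, 2.4, 0, 0, -0.043, 85, -8.6, 27, 2.4, 0, 0, -0.043, 85, -9.6, 26.6, 2.4, 0, 0, -0.043, 85, -10.6, 26.2, 2.4, 0, 0, -0.043, 85, -11.6, 25.8, 3, 0, 0, -0.043, 85, -12.6, 25.3, 3, 0, 0, -0.043, 85, -13.6, 24.8, 2.4, 0, 0, -0.043, 85])

```text
time_s: 17.8
position: [502.2, -127.8, 197.2]
ee_rot: [-0.0, -0.123, 0.992, -0.0]
wrist_force: [-0.0, -0.2, -0.1]
finger_gap: 84.7
```

Run:
```python
from h import *
st()
p,d=capture("wrist"); cv2.imwrite("pics/w2.png",p[:,:,::-1])
print(wproj((497,-127.5,96)))
go([(497,-127.5,200)],[1],85)
```

```text
t 17.8 p [ 502.2 -127.8  197.2] roterr [-0.   -0.02  0.24] q [-0.52  0.26  0.76  2.02 -0.22  0.94  2.17] F [-0.  -0.2 -0.1] gap 84.7
(np.float64(321.4987892622991), np.float64(228.69144135172758))
turn deg [ 0.06 -0.02  0.58] rows 1
7, -1.7, -3.3, 0.001, -0, 0.01, 85,
```

View pics/w2.png

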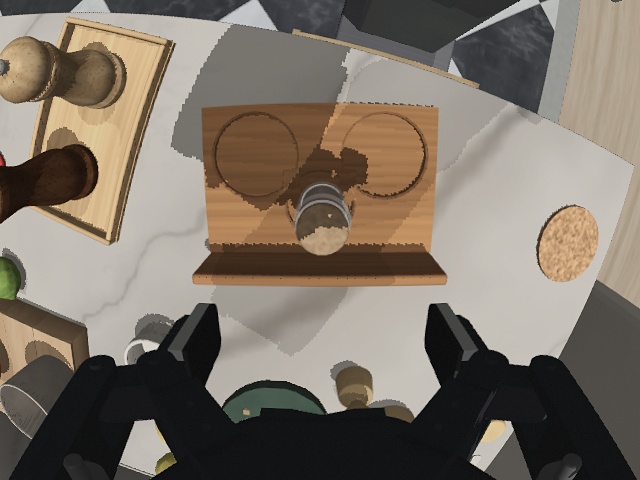

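The cork's centre is at (322,232), within a few pixels of the prediction (321,229). Both mills stand in the tray. Descending on the jar.

servo_tool(plan=[3, -0.5, 10, 0, 0, 0, 85, 2.2, -0.3, 20, 0, 0, 0, 85, 0, 0, 25, 0, 0, 0, 85, 0, 0, 28, 0, 0, 0, 85, 0, 0, 28, 0, 0, 0, 85, 0, 0, 23, 0, 0, 0, 85, 0, 0, 14, 0, 0, 0, 85, 0, 0, 8, 0, 0, 0, 85, 0, 0, 4, 0, 0, 0, 85, 0, 0, 0, 0, 0, 0, 85])

```text
time_s: 19.1
position: [497.4, -131.0, 37.4]
ee_rot: [0.0, -0.122, 0.993, -0.0]
wrist_force: [-0.7, -0.8, 0.1]
finger_gap: 85.1
```

Run:
```python
from h import *
st()
```

```text
t 19.1 p [ 497.4 -131.    37.4] roterr [-0.01  0.02  0.14] q [-0.33  0.51  0.58  2.14 -0.47  0.62  2.4 ] F [-0.7 -0.8  0.1] gap 85.1
```

servo_tool(plan=[0, 3, 0, 0, 0, 0, 85, 0, 0, 0, 0, 0, 0, 60, 0, 0, 0, 0, 0, 0, 30, 0, 0, 0, 0, 0, 0, 30, 0, 0, 0, 0, 0, 0, 30, 0, 0, 0, 0, 0, 0, 30, 0, 0, -10, 0, 0, 0, 30, 0, 0, -20, 0, 0, 0, 30, 0, 0, -26, 0, 0, 0, 30, 0, 0, -26, 0, 0, 0, 30])

```text
time_s: 20.35
position: [496.3, -128.1, 120.3]
ee_rot: [-0.0, -0.122, 0.993, -0.0]
wrist_force: [0.1, -0.6, -1.9]
finger_gap: 40.3
```

Run:
```python
from h import *
st()
p,d=capture("scene"); cv2.imwrite("pics/s3.png",p[:,:,::-1])
go([(497,-128,150),(468.5,149,150)],[1,9],30)
```

```text
t 20.35 p [ 496.3 -128.1  120.3] roterr [ 0.   -0.02  0.13] q [-0.45  0.37  0.7   2.1  -0.34  0.78  2.28] F [ 0.1 -0.6 -1.9] gap 40.3
turn deg [-0.03  0.16  0.09] rows 10
0.3, 0.8, -27, -0.001, 0.003, 0.002, 30,
-4.3, 30.6, 0, 0, 0, 0, 30,
-4.3, 30.6, 0, 0, 0, 0, 30,
-4.3, 30.6, 0, 0, 0, 0, 30,
-4.3, 30.6, 0, 0, 0, 0, 30,
-4.3, 30.6, 0, 0, 0, 0, 30,
-4.3, 30.6, 0, 0, 0, 0, 30,
-4.3, 30.6, 0, 0, 0, 0, 30,
-4.3, 30.6, 0, 0, 0, 0, 30,
-4.3, 30.6, 0, 0, 0, 0, 30,
```

View pics/s3.png

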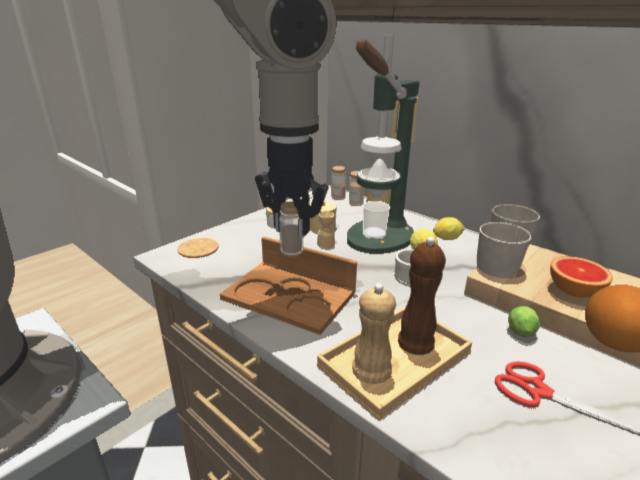

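The jar is gripped and lifted clear at (291,230), and both mills stand upright in the tray. Carrying the jar to the mat.

servo_tool(plan=[0, 0, -8, 0, 0, 0, 30, -2, 16, 0, 0, 0, 0, 30, -4, 30, 0, 0, 0, 0, 30, -5, 36, 0, 0, 0, 0, 30, -5, 38, 0, 0, 0, 0, 30, -5, 38, 0, 0, 0, 0, 30, -5, 38, 0, 0, 0, 0, 30, -5, 34, 0, 0, 0, 0, 30, -4, 26, 0, 0, 0, 0, 30, -3, 18, 0, 0, 0, 0, 30])

```text
time_s: 21.65
position: [465.8, 148.7, 126.4]
ee_rot: [-0.001, -0.123, 0.992, -0.0]
wrist_force: [0.1, 0.3, -2.1]
finger_gap: 40.3
```

Run:
```python
from h import *
st()
p,d=capture("wrist"); cv2.imwrite("pics/w3.png",p[:,:,::-1])
p,R,_=pose(); print("mat proj",wproj((468.3,149.3,6)),R.inv().apply(np.array([468.3,149.3,41])-p))
```

```text
t 21.65 p [465.8 148.7 126.4] roterr [-0.02 -0.08  0.24] q [-1.    0.31  0.67  2.14 -0.27  0.77  1.65] F [ 0.1  0.3 -2.1] gap 40.3
mat proj (np.float64(321.51826620687206), np.float64(233.46635180741222)) [-2.06879319 -1.80859048 85.50916142]
```

View pics/w3.png

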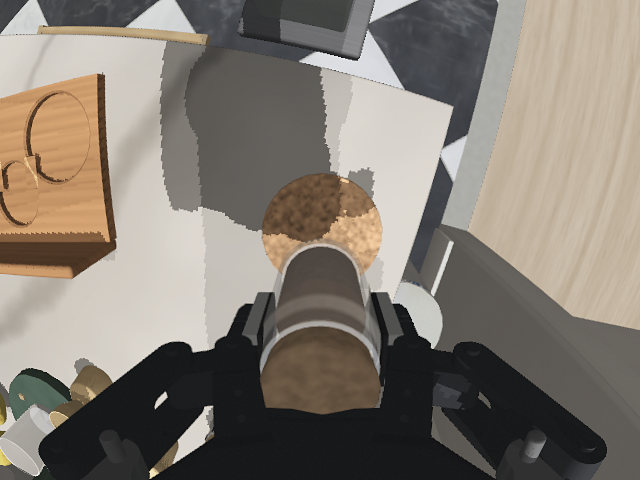

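The mat shows at columns 262–382, centred on 322 as predicted (321.5). Lowering the jar.

servo_tool(plan=[-2, 0, 8, 0, 0, 0, 30, 0, -1, 16, 0, 0, 0, 30, 0, 0, 20, 0, 0, 0, 30, 0, 0, 18, 0, 0, 0, 30, 0, 0, 12, 0, 0, 0, 30, 0, 0, 6, 0, 0, 0, 30, 0, 0, 3, 0, 0, 0, 30, 0, 0, 2, 0, 0, 0, 30, 0, 0, 1, 0, 0, 0, 30, 0, 0, 0, 0, 0, 0, 30])

```text
time_s: 22.95
position: [469.2, 146.6, 41.3]
ee_rot: [0.0, -0.122, 0.992, 0.0]
wrist_force: [-0.6, -0.6, -1.3]
finger_gap: 40.3
```

Run:
```python
from h import *
st()
```

```text
t 22.95 p [469.2 146.6  41.3] roterr [0.01 0.02 0.15] q [-0.88  0.46  0.55  2.19 -0.43  0.6   1.79] F [-0.6 -0.6 -1.3] gap 40.3
```

servo_tool(plan=[0, 2.7, 0, 0, 0, 0, 30, 0, 0, 0, 0, 0, 0, 30, 0, 0, 0.8, 0, 0, 0, 30, 0, 0, 0.7, 0, 0, 0, 30, 0, 0, 0.6, 0, 0, 0, 30, 0, 0, 0.5, 0, 0, 0, 30, 0, 0, 0, 0, 0, 0, 30, 0, 0, 0, 0, 0, 0, 30, 0, 0, 0, 0, 0, 0, 30, 0, 0, 0, 0, 0, 0, 30])

```text
time_s: 24.2
position: [468.6, 149.2, 39.5]
ee_rot: [0.0, -0.122, 0.993, 0.001]
wrist_force: [-8.7, -2.2, 31.7]
finger_gap: 40.2
```

Run:
```python
from h import *
st()
```

```text
t 24.2 p [468.6 149.2  39.5] roterr [0.06 0.01 0.12] q [-0.89  0.47  0.55  2.19 -0.43  0.59  1.79] F [-8.7 -2.2 31.7] gap 40.2
```

servo_tool(plan=[0, 0, -0.7, 0, 0, 0, 30, 0, 0, 0, 0, 0, 0, 46, 0, 0, 0, 0, 0, 0, 52, 0, 0, 0, 0, 0, 0, 65, 0, 0, 0, 0, 0, 0, 85, 0, 0, 0, 0, 0, 0, 85, 0, 0, -12, 0, 0, 0, 85, 0, 0, -25, 0, 0, 0, 85, 0, 0, -35, 0, 0, 0, 85, 0, 0, -40, 0, 0, 0, 85])

```text
time_s: 25.45
position: [468.2, 148.7, 152.7]
ee_rot: [-0.0, -0.122, 0.993, -0.0]
wrist_force: [0.5, 1.3, 0.0]
finger_gap: 85.3
```

Run:
```python
from h import *
st()
go([(468,149,232),(422.5,-371,232)],[3,12],85,yaw=82,nrot=8)
```

```text
t 25.45 p [468.2 148.7 152.7] roterr [-0.03 -0.04  0.12] q [-1.04  0.27  0.71  2.12 -0.23  0.83  1.62] F [0.5 1.3 0. ] gap 85.3
turn deg [-0.03 -0.03 22.02] rows 15
0.1, 0.1, -26.4, -0, -0, 0.048, 85,
0.1, 0.1, -26.4, -0, -0, 0.048, 85,
0.1, 0.1, -26.4, -0, -0, 0.048, 85,
8.1, -42.7, 0, -0, -0, 0.048, 85,
6.1, -43.1, 0, -0, -0, 0.048, 85,
4, -43.3, 0, -0, -0, 0.048, 85,
1.9, -43.5, 0, -0, -0, 0.048, 85,
-0.2, -43.5, 0, -0, -0, 0.048, 85,
-2.3, -43.4, 0, 0, 0, 0, 85,
-2.3, -43.4, 0, 0, 0, 0, 85,
-2.3, -43.4, 0, 0, 0, 0, 85,
-2.3, -43.4, 0, 0, 0, 0, 85,
-2.3, -43.4, 0, 0, 0, 0, 85,
-2.3, -43.4, 0, 0, 0, 0, 85,
-2.3, -43.4, 0, 0, 0, 0, 85,
```

servo_tool(plan=[0, 0, -26, 0, 0, 0.048, 85, 0, 0, -26, 0, 0, 0.048, 85, 2, -15, -24, 0, 0, 0.048, 85, 8, -38, -5, 0, 0, 0.048, 85, 6, -43, 0, 0, 0, 0.048, 85, 4, -43, 0, 0, 0, 0.048, 85, 2, -43.5, 0, 0, 0, 0.048, 85, 0, -43.5, 0, 0, 0, 0.048, 85, -2, -43.5, 0, 0, 0, 0, 85, -2, -43.5, 0, 0, 0, 0, 85])

```text
time_s: 26.7
position: [440.7, -165.7, 232.9]
ee_rot: [0.0, 0.069, 0.998, 0.001]
wrist_force: [0.4, -0.0, -0.3]
finger_gap: 85.0
```

Run:
```python
from h import *
st()
p,d=capture("top"); cv2.imwrite("pics/t3.png",p[:,:,::-1]);np.savez("pics/t3.npz",p=p,d=d)
P=cloud("top",d);H=P[...,2];v,u=np.mgrid[:480,:640]
for n,xr,yr,lo,hi in (("salt",(380,470),(-420,-330),107,144),("pep",(480,565),(-430,-340),137,184),("jar",(430,510),(110,190),75,100)):
    m=(P[...,0]>xr[0])&(P[...,0]<xr[1])&(P[...,1]>yr[0])&(P[...,1]<yr[1])&(H>lo)&(H<hi); q=P[m]
    cc,r=cv2.minEnclosingCircle(q[:,:2].astype(np.float32)); print(n,m.sum(),q.mean(0).round(1),np.round(cc,1),round(r,1))
```

```text
t 26.7 p [ 440.7 -165.7  232.9] roterr [  0.06   0.05 -21.86] q [-0.75  0.11  1.06  2.09 -0.12  1.    1.81] F [ 0.4 -0.  -0.3] gap 85.0
salt 538 [ 423.6 -364.8  135.9] [ 422.7 -369.4] 24.9
pep 618 [ 517.9 -379.3  171.9] [ 519.6 -385. ] 25.4
jar 370 [468.9 146.2  93.4] [469.  148.5] 20.9
```

View pics/t3.png

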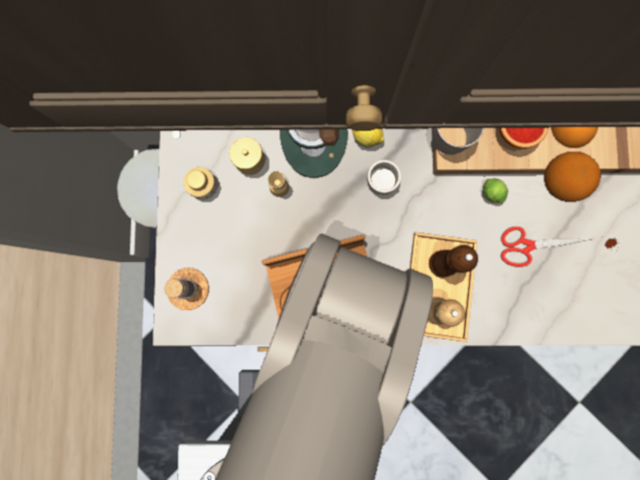

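The jar stands on the mat at (185,289). The salt mill (450,313) and pepper mill (461,258) stand in the tray. The measured axes match where I placed them. Going back for the salt mill, which is replaced first.

servo_tool(plan=[-2, -40, 0, 0, 0, 0, 85, -2, -42, 0, 0, 0, 0, 85, -2, -42, 0, 0, 0, 0, 85, -2, -37, 0, 0, 0, 0, 85, -2, -27, 0, 0, 0, 0, 85, -1, -14, 0, 0, 0, 0, 85, 0, -3, 5, 0, 0, 0, 85, 0, 0, 20, 0, 0, 0, 85, 0, 0, 25, 0, 0, 0, 85, 0, 0, 20, 0, 0, 0, 85])

```text
time_s: 28.0
position: [423.6, -367.5, 160.3]
ee_rot: [-0.001, 0.069, 0.998, 0.0]
wrist_force: [0.8, 0.6, 1.2]
finger_gap: 85.1
```

Run:
```python
from h import *
st()
p,R,_=pose(); print(R.inv().apply(np.array([422.7,-370.5,108.5])-p).round(1))
```

```text
t 28.0 p [ 423.6 -367.5  160.3] roterr [  0.06  -0.06 -21.8 ] q [-0.11  0.46  0.92  1.97 -0.46  0.94  2.48] F [0.8 0.6 1.2] gap 85.1
[ 0.4 -3.1 51.8]
```

servo_tool(plan=[0, -1.5, 12, 0, 0, 0, 85, 0, -1, 16, 0, 0, 0, 85, 0, 0, 13, 0, 0, 0, 85, 0, 0, 7, 0, 0, 0, 85, 0, 0, 2, 0, 0, 0, 85, 0, 0, 0, 0, 0, 0, 30, 0, 0, 0, 0, 0, 0, 30, 0, 0, 0, 0, 0, 0, 30, 0, 0, 0, 0, 0, 0, 30, 0, 0, 0, 0, 0, 0, 30])

```text
time_s: 29.25
position: [423.8, -371.7, 113.1]
ee_rot: [0.001, 0.069, 0.998, -0.0]
wrist_force: [-1.0, 1.0, 9.2]
finger_gap: 45.9
```

Run:
```python
from h import *
st()
```

```text
t 29.25 p [ 423.8 -371.7  113.1] roterr [ -0.04   0.07 -21.85] q [-0.05  0.53  0.86  2.   -0.53  0.85  2.54] F [-1.   1.   9.2] gap 45.9
```

servo_tool(plan=[0, 0, -8, 0, 0, 0, 30, 0, 0, -17, 0, 0, 0, 30, 0, 0, -20, 0, 0, 0, 30, 0, 4, -14, 0, 0, 0, 30, 2, 18, -3, 0, 0, 0, 30, 3, 32, 0, 0, 0, 0, 30, 4, 40, 0, 0, 0, 0, 30, 4, 42, 0, 0, 0, 0, 30, 4, 42, 0, 0, 0, 0, 30, 4, 38, 0, 0, 0, 0, 30])

```text
time_s: 30.5
position: [432.5, -152.7, 174.7]
ee_rot: [0.0, 0.069, 0.998, 0.0]
wrist_force: [1.1, -0.3, -1.5]
finger_gap: 45.8
```

Run:
```python
from h import *
st()
p,R,_=pose(); print(R.inv().apply(np.array([439.5,-84.7,113])-p).round(1))
```

```text
t 30.5 p [ 432.5 -152.7  174.7] roterr [  0.05   0.03 -21.82] q [-0.74  0.23  1.09  2.17 -0.27  0.87  1.95] F [ 1.1 -0.3 -1.5] gap 45.8
[ 2.5 68.3 61.7]
```

servo_tool(plan=[1, 27, 0, 0, 0, 0, 30, 1, 19, 0, 0, 0, 0, 30, 0.5, 13, 0, 0, 0, 0, 30, 0, 7, 3, 0, 0, 0, 30, 0, 1.5, 10, 0, 0, 0, 30, 0, 0, 14, 0, 0, 0, 30, 0, 0, 12, 0, 0, 0, 30, 0, 0, 7, 0, 0, 0, 30, 0, 0, 3, 0, 0, 0, 30, 0, 0, 0, 0, 0, 0, 30])

```text
time_s: 31.75
position: [439.3, -87.5, 125.2]
ee_rot: [-0.0, 0.07, 0.998, -0.0]
wrist_force: [0.4, -1.0, -1.5]
finger_gap: 45.8
```

Run:
```python
from h import *
st()
p,R,_=pose(); print(R.inv().apply(np.array([439.5,-84.7,111])-p).round(1))
p,d=capture("scene"); cv2.imwrite("pics/s4.png",p[:,:,::-1])
```

```text
t 31.75 p [439.3 -87.5 125.2] roterr [-1.000e-02 -1.000e-02 -2.188e+01] q [-0.78  0.31  0.99  2.24 -0.38  0.77  1.9 ] F [ 0.4 -1.  -1.5] gap 45.8
[ 0.2  2.8 14.2]
```

View pics/s4.png

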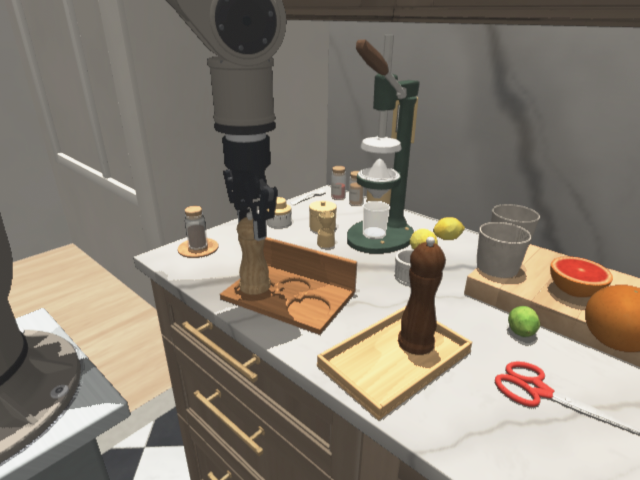

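The salt mill hangs upright just over the left well at (254,290), and the jar is upright on the mat at (197,240). Lowering it in.

servo_tool(plan=[0, 2.5, 1, 0, 0, 0, 30, 0, 0, 3, 0, 0, 0, 30, 0, 0, 4, 0, 0, 0, 30, 0, 0, 3, 0, 0, 0, 30, 0, 0, 1.5, 0, 0, 0, 30, 0, 0, 1, 0, 0, 0, 30, 0, 0, 0.5, 0, 0, 0, 30, 0, 0, 0.5, 0, 0, 0, 30, 0, 0, 0, 0, 0, 0, 30, 0, 0, 0, 0, 0, 0, 30])

```text
time_s: 33.05
position: [440.1, -85.0, 111.1]
ee_rot: [0.0, 0.069, 0.998, 0.0]
wrist_force: [-0.8, -0.6, 7.8]
finger_gap: 45.5
```

Run:
```python
from h import *
st()
```

```text
t 33.05 p [440.1 -85.  111.1] roterr [ -0.     0.05 -21.87] q [-0.75  0.34  0.96  2.25 -0.42  0.74  1.93] F [-0.8 -0.6  7.8] gap 45.5
```

servo_tool(plan=[0, 0, 0, 0, 0, 0, 50, 0, 0, 0, 0, 0, 0, 60, 0, 0, 0, 0, 0, 0, 75, 0, 0, 0, 0, 0, 0, 85, 0, 0, 0, 0, 0, 0, 85, 0, 0, -12, 0, 0, 0, 85, 0, 0, -24, 0, 0, 0, 85, 0, 0, -30, 0, 0, 0, 85, 0, 0, -30, 0, 0, 0, 85, 0, 0, -25, 0, 0, 0, 85])

```text
time_s: 34.3
position: [439.7, -85.5, 233.0]
ee_rot: [-0.0, 0.07, 0.998, -0.0]
wrist_force: [0.1, 0.1, 0.1]
finger_gap: 85.1
```

Run:
```python
from h import *
st()
go([(521,-385,235)],[9],85,yaw=75,nrot=2)
```

```text
t 34.3 p [439.7 -85.5 233. ] roterr [-2.000e-02 -1.000e-02 -2.192e+01] q [-1.12  0.02  1.22  2.13 -0.03  1.    1.55] F [0.1 0.1 0.1] gap 85.1
turn deg [-0.03 -0.    6.98] rows 9
-13.6, -31.7, -0.2, -0, -0, 0.061, 85,
-15.5, -30.8, -0.2, -0, -0, 0.061, 85,
-17.3, -29.8, -0.2, 0, 0, 0, 85,
-17.3, -29.8, -0.2, 0, 0, 0, 85,
-17.3, -29.8, -0.2, 0, 0, 0, 85,
-17.3, -29.8, -0.2, 0, 0, 0, 85,
-17.3, -29.8, -0.2, 0, 0, 0, 85,
-17.3, -29.8, -0.2, 0, 0, 0, 85,
-17.3, -29.8, -0.2, 0, 0, 0, 85,
```

servo_tool(plan=[-13.5, -31.5, 0, 0, 0, 0.061, 85, -15.5, -31, 0, 0, 0, 0.061, 85, -17.5, -32, 0, 0, 0, 0, 85, -19, -33, 0, 0, 0, 0, 85, -19, -33, 0, 0, 0, 0, 85, -19, -33, 0, 0, 0, 0, 85, -18, -31, 0, 0, 0, 0, 85, -14, -24, 0, 0, 0, 0, 85, -9, -16, 0, 0, 0, 0, 85, -4, -7, 0, 0, 0, 0, 85])

```text
time_s: 35.55
position: [519.0, -385.1, 232.5]
ee_rot: [-0.0, 0.131, 0.991, -0.0]
wrist_force: [0.5, 0.9, 0.2]
finger_gap: 85.1
```

Run:
```python
from h import *
st()
p,R,_=pose(); print(R.inv().apply(np.array([520.3,-385,147])-p).round(1))
p,d=capture("wrist"); cv2.imwrite("pics/w4.png",p[:,:,::-1])
```

```text
t 35.55 p [ 519.  -385.1  232.5] roterr [-6.000e-02 -2.000e-02 -2.892e+01] q [-0.14  0.55  0.98  1.71 -0.49  1.15  2.29] F [0.5 0.9 0.2] gap 85.1
[-1.2  0.5 85.5]
```

View pics/w4.png

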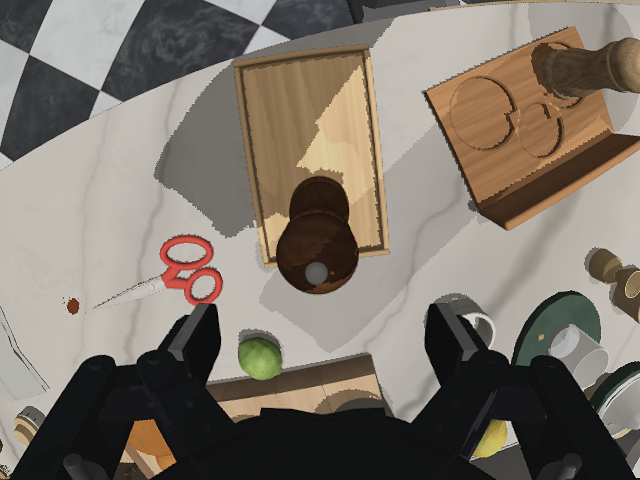

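The knob is at (317,271), centred between the jaws, and the salt mill stands in the left well at top right. Grasping the pepper mill.

servo_tool(plan=[-1, 0, 12, 0, 0, 0, 85, 0, 0, 22, 0, 0, 0, 85, 0, 0, 24, 0, 0, 0, 85, 0, 0, 17, 0, 0, 0, 85, 0, 0, 8, 0, 0, 0, 85, 0, 0, 2, 0, 0, 0, 30, 0, 0, 0, 0, 0, 0, 30, 0, 0, 0, 0, 0, 0, 30, 0, 0, 0, 0, 0, 0, 30, 0, 0, 0, 0, 0, 0, 30])

```text
time_s: 36.85
position: [520.7, -384.9, 147.8]
ee_rot: [0.001, 0.13, 0.991, -0.0]
wrist_force: [-1.1, -1.3, 5.9]
finger_gap: 46.5
```

Run:
```python
from h import *
st()
```

```text
t 36.85 p [ 520.7 -384.9  147.8] roterr [ -0.06   0.09 -28.85] q [-0.09  0.63  0.9   1.78 -0.58  1.01  2.35] F [-1.1 -1.3  5.9] gap 46.5
```

servo_tool(plan=[0, 0, -8, 0, 0, 0, 30, 0, 0, -17, 0, 0, 0, 30, 0, 0, -20, 0, 0, 0, 30, 0, 0, -12, 0, 0, 0, 30, 0, 0, -3, 0, 0, 0, 30, 0, 0, 0, 0, 0, 0, 30, 10, 12, 0, 0, 0, 0, 30, 15, 20, 0, 0, 0, 0, 30, 16, 26, 0, 0, 0, 0, 30, 14, 28, 0, 0, 0, 0, 30])

```text
time_s: 38.1
position: [488.1, -285.4, 206.1]
ee_rot: [-0.001, 0.13, 0.991, 0.0]
wrist_force: [0.7, -0.4, -1.5]
finger_gap: 46.4
```

Run:
```python
from h import *
st()
p,R,_=pose(); print(R.inv().apply(np.array([467.4,-197.1,146])-p).round(1))
```

```text
t 38.1 p [ 488.1 -285.4  206.1] roterr [  0.04  -0.06 -28.86] q [-0.38  0.44  1.04  1.92 -0.44  1.03  2.16] F [ 0.7 -0.4 -1.5] gap 46.4
[42.7 80.  60.2]
```

servo_tool(plan=[12, 24, 0, 0, 0, 0, 30, 11, 21, 0, 0, 0, 0, 30, 8, 15, 0, 0, 0, 0, 30, 6, 10, 0, 0, 0, 0, 30, 4, 7, 0, 0, 0, 0, 30, 1, 2, 8, 0, 0, 0, 30, 0, 0, 14, 0, 0, 0, 30, 0, 0, 14, 0, 0, 0, 30, 0, 0, 7, 0, 0, 0, 30, 0, 0, 2, 0, 0, 0, 30])

```text
time_s: 39.35
position: [468.7, -200.3, 161.1]
ee_rot: [-0.001, 0.13, 0.991, -0.0]
wrist_force: [0.7, -0.4, -2.5]
finger_gap: 46.4
```

Run:
```python
from h import *
st()
p,R,_=pose(); print(R.inv().apply(np.array([467.4,-197.1,146])-p).round(1))
p,d=capture("scene"); cv2.imwrite("pics/s5.png",p[:,:,::-1])
```

```text
t 39.35 p [ 468.7 -200.3  161.1] roterr [-2.00e-02 -6.00e-02 -2.89e+01] q [-0.56  0.4   1.05  2.08 -0.45  0.9   2.05] F [ 0.7 -0.4 -2.5] gap 46.4
[ 2.1  2.8 15.1]
```

View pics/s5.png

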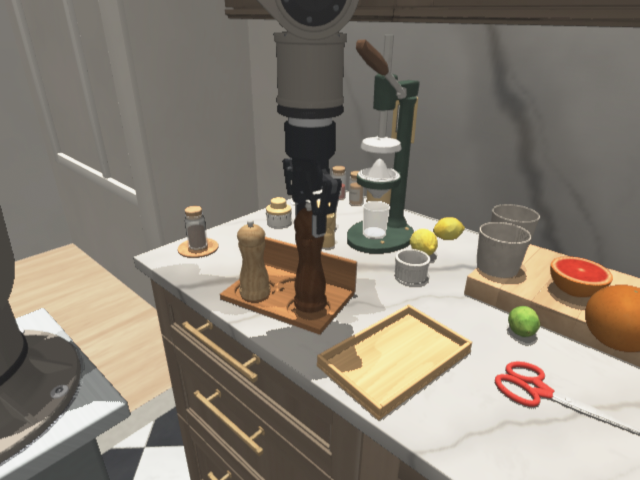

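The pepper mill hangs over the right well at (310,308). I'll correct about 3 mm sideways and lower it.

servo_tool(plan=[2, 2.5, 0, 0, 0, 0, 30, 0, 0, 4, 0, 0, 0, 30, 0, 0, 4, 0, 0, 0, 30, 0, 0, 3, 0, 0, 0, 30, 0, 0, 2, 0, 0, 0, 30, 0, 0, 1, 0, 0, 0, 30, 0, 0, 0.7, 0, 0, 0, 30, 0, 0, 0.5, 0, 0, 0, 30, 0, 0, 0, 0, 0, 0, 30, 0, 0, 0, 0, 0, 0, 30])

```text
time_s: 40.65
position: [467.8, -197.0, 146.6]
ee_rot: [0.0, 0.13, 0.992, -0.0]
wrist_force: [0.3, 0.6, -2.1]
finger_gap: 46.6
```

Run:
```python
from h import *
st()
```

```text
t 40.65 p [ 467.8 -197.   146.6] roterr [ -0.     0.   -28.84] q [-0.55  0.42  1.03  2.1  -0.47  0.87  2.07] F [ 0.3  0.6 -2.1] gap 46.6
```

servo_tool(plan=[0, 0, 0.6, 0, 0, 0, 30, 0, 0, 0.6, 0, 0, 0, 30, 0, 0, 0.4, 0, 0, 0, 30, 0, 0, 0, 0, 0, 0, 30, 0, 0, 0, 0, 0, 0, 52, 0, 0, 0, 0, 0, 0, 60, 0, 0, 0, 0, 0, 0, 75, 0, 0, 0, 0, 0, 0, 85, 0, 0, 0, 0, 0, 0, 85, 0, 0, -12, 0, 0, 0, 85])

```text
time_s: 41.9
position: [467.3, -196.9, 156.9]
ee_rot: [-0.001, 0.13, 0.991, -0.0]
wrist_force: [0.4, 0.4, -0.1]
finger_gap: 84.7
```

servo_tool(plan=[0, 0, -20, 0, 0, 0, 85, 0, 0, -25, 0, 0, 0, 85, 0, 0, -25, 0, 0, 0, 85, 0, 0, -20, 0, 0, 0, 85, 0, -20, 0, 0, 0, 0, 85, 0, -35, 0, 0, 0, 0, 85, 0, -40, 0, 0, 0, 0, 85, 0, -40, 0, 0, 0, 0, 85, 0, -25, 0, 0, 0, 0, 85, 0, 0, 0, 0, 0, 0, 85])

```text
time_s: 43.15
position: [425.5, -353.5, 248.3]
ee_rot: [0.0, 0.132, 0.991, -0.001]
wrist_force: [0.0, 0.3, 0.3]
finger_gap: 85.5
```

Run:
```python
from h import *
st()
p,d=capture("top"); cv2.imwrite("pics/t4.png",p[:,:,::-1])
p2,d2=capture("scene"); cv2.imwrite("pics/s6.png",p2[:,:,::-1])
P=cloud("top",d);H=P[...,2]
for n,xr,yr,lo,hi in (("salt",(395,485),(-130,-45),105,142),("pep",(425,510),(-245,-155),135,182),("jar",(430,510),(110,190),75,100),("ram",(660,740),(-305,-225),30,60),("t2",(650,725),(80,155),50,67)):
    m=(P[...,0]>xr[0])&(P[...,0]<xr[1])&(P[...,1]>yr[0])&(P[...,1]<yr[1])&(H>lo)&(H<hi); q=P[m]
    cc,r=cv2.minEnclosingCircle(q[:,:2].astype(np.float32)); print(n,m.sum(),q.mean(0).round(1),np.round(cc,1),round(r,1))
```

```text
t 43.15 p [ 425.5 -353.5  248.3] roterr [ -0.07   0.04 -29.04] q [-0.3   0.37  1.11  1.9  -0.37  1.1   2.27] F [0.  0.3 0.3] gap 85.5
salt 483 [439.3 -84.  135.9] [438.9 -83.4] 25.1
pep 544 [ 466.7 -197.3  173.5] [ 466.9 -198.3] 25.1
jar 358 [468.7 146.1  93.4] [468.8 149.3] 21.0
ram 357 [ 700.7 -263.8   42. ] [ 698.8 -263.1] 34.4
t2 315 [688.8 120.4  61.1] [690.1 122.2] 20.2
```

View pics/t4.png

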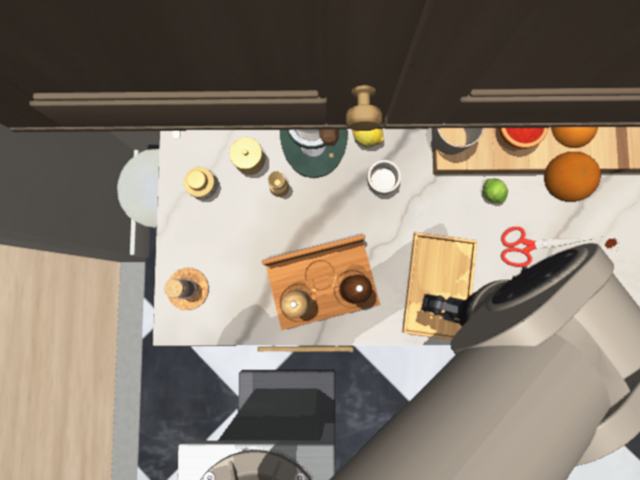

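View pics/s6.png

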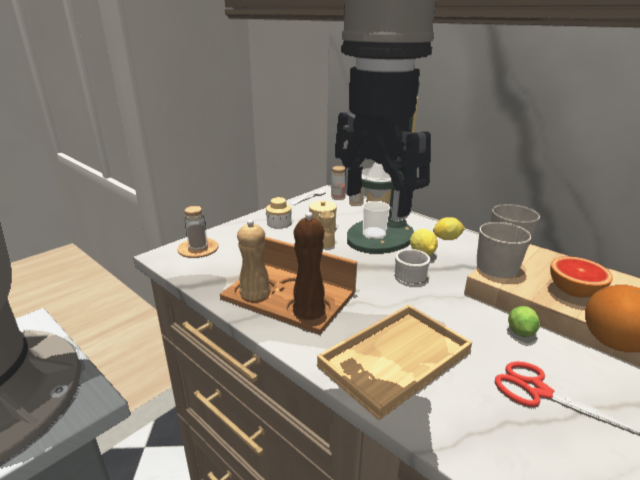

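Both views show the two mills upright in their original wells (top view (295,303) and (355,290)). The jar stands on the mat at (185,289), the timer and ramekin have not moved, and the robot is clear. Handing in.

```bash
python3 -c "
from workcell import sign_off
print(sign_off())"
```

```text
the job is handed in; nothing more can be done
None
```

I finished the job in the order asked and handed it in at about 43 s, with the gripper open and clear of everything.

**What I did:** I stood the pepper mill and then the salt mill in the tray, then lifted the jar out and stood it on the cork mat. Then the salt mill went back into the left well and the pepper mill into the right well, the ones they came from.

**Last checks (top camera depth):**

| Item | Measured position (mm) | Compared with |
|---|---|---|
| Salt mill | (439, -83) | started at (439, -85) |
| Pepper mill | (467, -198) | started at (467, -197) |
| Jar | (469, 149) | mat centre about (468, 149) |
| Ramekin | (699, -263) | started at (699, -263) |
| Object at (690, 122), probably the timer | (690, 122) | started at (690.5, 122) |

- **Upright:** both final pictures show the mills and the jar standing. I judged this by eye.
- **Timer:** I was not sure which of the two round objects at the back left is the timer. I measured only the one in the table; both look unmoved in the pictures.
- **Forces:** the highest wrist force I read was about 33 N, when setting the jar down, against the 120 N limit. I only read it at the end of each move, so a brief peak could have been missed.
- **Disagreement:** the mean of the jar's depth points is about 3 mm off in y from the circle fitted to them. I went with the circle, because the camera also sees the jar's side and that pulls the mean.

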